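# Seat a flute head joint in the sloping repair cradle and close its keeper

## Task

Lay the flute head joint (the long silver tube with the brass lip plate) in the sloping cradle, resting in both V saddles with its crown end right down against the brass stop and the lip plate facing up; lower it in, do not drop it. Then, with the tube seated, swing the red-knobbed brass keeper across it until it is fully closed. Leave the foot joint on its rest and everything else where it is.

Things in the scene. Friction and masses are not known exactly. Their poses are not given: they have to be found in the camera images.
- headjoint: Silver tube, 200 mm long, 19 mm diameter, about 0.13 kg. Origin on the axis at mid length; x runs from the closed crown end (-100 mm, brass band) to the open end (+100 mm); z towards the brass lip plate, which spans x = -72 to -18 mm, 27 mm wide, top 13 mm off the axis. Starts level, lip plate up, axis 45 mm over the table. Plain tube free to grasp from x = -8 to +40 mm.
- rest_head: Fixed green rest in which the head joint starts. Base 170 x 85 x 12 mm with two V blocks 16 mm thick, 56 mm wide, at x = -55 and +55 mm, tops 45 mm above the table (level with the tube's axis). Origin under its centre.
- ramp: Fixed slope of the cradle, rising 30 degrees, low end roughly towards the robot. Frame: origin on the seated tube's axis at the face of the brass stop at the low end; x up the slope along that axis, y level across, z square to the slope. Seated, the tube's axis is this x axis, its crown at 0, its middle at x = 100 mm. Friction may keep a tube from sliding down.
- cradle: Wooden cradle that carries the slope, fixed; origin on the table below the middle of the seat, base 220 x 130 mm. In the ramp frame: cork V saddles 16 mm thick, 56 mm wide at x = 45 and 155 mm, tops at z = 0, so they hold the tube's lower half; board 110 mm wide below, its top at z = -40 mm; stop plate 40 mm wide, up to z = +9 mm.
- keeper (a joint): Angle (rad) of the keeper: brass arm 14 mm wide, 90 mm long on a stiff pivot square to the slope at ramp x = 155, y = -45 mm. 0 = fully closed, at its end stop, arm along ramp +y over the upper saddle, 4 mm above the tube; 1.57 = pointing up the slope. Starts at 1.0 to 1.55, stays where left; about 1 N at the knob moves it.
- keeper_knob (a point): Grip point on the keeper's round red knob, 14 mm diameter, 38 mm tall, square to the slope, 80 mm from the pivot. The knob spans ramp z = 20 to 57 mm, this point is at z = 43 mm. At angle a it is at ramp x = 155 + 80 sin a, y = -45 + 80 cos a (mm).
- lip (a point): Centre of the lip plate's top, 45 mm from mid tube towards the crown.
- footjoint: Flute foot joint, not to be touched: silver tube 140 mm long, 19 mm diameter, three small brass key cups on top and no lip plate, lying in a second green rest of the same kind. Origin at mid tube on the axis.
- pad_tin: Small round brass tin, 38 mm across, 16 mm tall, bystander; origin under its centre.
- cork_stopper: Cork stopper, 32 mm across, 26 mm tall, bystander; origin under its centre.
- swab_jar: Clear jar with red cap, 48 mm across, 120 mm tall, bystander; origin under its centre.
- glass_bowl: Glass bowl, 100 mm across, 60 mm tall, bystander; origin under its centre.
- screwdriver: Screwdriver, 170 mm, bystander.
- mallet: Small mallet, 240 mm, bystander.
- oil_bottle: White bottle with blue cap, 38 mm across, 90 mm tall, bystander; origin under its centre.

How it is judged (in metres and radians):
On the way, in this order (a step that is already met when the one before it is completed fails the run):
1. the head joint lies seated in the cradle, crown against the stop, while the keeper is still open (x of headjoint in the frame of ramp between 0.095 and 0.105 m and y of headjoint in the frame of ramp between -0.004 and 0.004 m and z of headjoint in the frame of ramp between -0.004 and 0.004 m and angle between the x axis of headjoint and the x axis of ramp, either way round below 0.06 rad and angle between the z axis of headjoint and the z axis of ramp, either way round below 0.4 rad and x of lip in the frame of ramp below 0.075 m and z of lip in the frame of ramp above 0.008 m and value of joint keeper above 0.6 rad), for 0.2 s.
2. the keeper is swung closed over the seated head joint (x of headjoint in the frame of ramp between 0.095 and 0.105 m and y of headjoint in the frame of ramp between -0.004 and 0.004 m and z of headjoint in the frame of ramp between -0.004 and 0.004 m and angle between the x axis of headjoint and the x axis of ramp, either way round below 0.06 rad and angle between the z axis of headjoint and the z axis of ramp, either way round below 0.4 rad and x of lip in the frame of ramp below 0.075 m and z of lip in the frame of ramp above 0.008 m and value of joint keeper below 0.12 rad), for 0.2 s.
At the end, for the whole second after the job is handed in: The head joint is at rest in both saddles: crown within 5 mm of the stop, axis within 4 mm and 3.4 degrees of the seat's axis, lip plate at the low end and facing up within 23 degrees; the keeper is within 0.12 rad of fully closed; the foot joint is within 20 mm of where it was (all of step 2 and linear speed of headjoint below 0.02 m/s and distance of footjoint from where it was at the start of the episode below 0.02 m); the robot touches nothing.
It fails at once if the head joint is dropped (it falls freely, out of the fingers, faster than 0.45 m/s) (linear speed of headjoint above 0.45 m/s and contact force between the fingers and headjoint below 0.01 N).
It fails at once if the foot joint or another bystander is displaced by more than 30 mm (distance of any of footjoint, pad_tin, cork_stopper, swab_jar, glass_bowl, screwdriver, mallet, oil_bottle from where it was at the start of the episode above 0.03 m).
It also fails if it takes over 54 s, if anything falls off the work surface, if the arm or the gripper's body presses on something with over 40 N, if the wrist force passes 120 N, or if a joint passes its speed limit or range.

## Robot

A 6-joint arm with a two-finger parallel gripper is mounted at the origin on the work surface. World frame = base frame: x ahead of the robot, y to its left, z up, the work surface at z = 0. Lengths are in mm, angles in rad, forces in N, time in s.
With the tool pointing down it reaches from about 300 to 775 mm from the base axis. Payload 14.6 kg.
Tool frame: the origin (TCP) lies on the mounting face of the last link; the fingertips stand 199 mm ahead of it and the grasp point (between the pads) lies 180 mm ahead of it; z points along the fingers, y is the line along which they close (so a half turn about z gives the same grasp; the last joint's range is limited). The gripper opens to 94 mm and grips with 3 to 60 N. Pads are 16 mm wide; open, the fingers measure 119 mm over their backs; the gripper's body (75 mm by 177 mm) begins 78 mm behind the grasp point.
Start: joints at [1.07, 0.3, 1.521, -0, 1.321, -0.067], TCP at [231.174, 499.049, 404.646] pointing down, gripper open.
Joint ranges: [-3.03, 3.03], [-0.79, 2.21], [0.23, 2.52], [-1.04, 4.18], [0, 3.07], [-2.55, 2.55]. Speed limits (rad/s): [2.22, 2.22, 2.57, 3.14, 3.14, 3.14].

## Interface

Orientations are given as [roll, pitch, yaw] about the fixed x, y, z axes, in that order (R = Rz(yaw) Ry(pitch) Rx(roll)).
In Python, from cell import manip gives the robot as it stands. The module is installed in compiled form; this text tells all that it offers.
- The arm moves only by the shell command python3 -m creep 'ROWS' [FORCE]. ROWS is a JSON object of lists of equal length, an entry for each row: "slide": the shift along the world's x, y, z in cm, a list of three; "turn": the turn about the world's z in rad; "claw": the opening, from 0 (shut) to 1 (fully open). A call has 1 to 8 rows; each row shifts and turns the commanded pose from where the row before left it; what a row does not reach is not made up. A row lasts 1/8 s, in which the tool goes at most 62.5 mm and 10.7 degrees, less where a joint would pass 70% of its speed; a pose out of reach is approached as far as the arm can. A call with a gripper value outside its range is refused whole. The fingers move at their own pace and stop on an object; FORCE is the grip in N (left out, the last holds). Time passes only in rows, so rows that do not move let the fingers close. It gives the time, the measured TCP pose, the force, the opening and the grip force at its end, in the units of the state.
- manip.read_state(): the state, without advancing time (a new reading comes with each control period).
- manip.camera(name): name is "side" or "top" or "wrist"; returns (picture, depth): 400x640x3 uint8, red, green, blue; 400x640 float32, mm along the optical axis (not along the pixel's ray), 0 where there is no reading.
- manip.calibration(name): a dict with "intrinsics" (3x3 intrinsics, pixels), "k1" (the pictures are not rectified: a ray, as slopes to the right and down, at radius r is drawn at 1 + k1 r^2 times it, then the intrinsics apply), "pose" (4x4, takes a point from camera to world coordinates). Camera axes: x right, y up, looking along -z (the intrinsics and any distortion apply to the point x, -y, -z); pixel columns grow to the right and rows downward; lengths in mm; the calibration is good to about 2 mm. A picture is of the moment at which its call begins: read the wrist's pose just before it. calibration takes no time and is no camera call; for the wrist camera it gives the pose at the moment of the call.
- manip.sign_off(): hands the job in; it is judged then, once.
Trained networks look in the newest picture that a camera, given by its name, has taken for a name from the list of things; names that differ only in an ending like _2 or _b are one class to them, and where a whole thing is asked for, a point or a joint stands for the part that bears it (a point fixed in the world has none). Each returns a list of dicts, best first, with "score" (0 to 1); they miss things now and then, are a little off and sometimes report something else, mostly with a low value. They report only what shows in the picture. A call takes as long as a camera call.
- manip.cut_out(query, camera): "mask" (400x640 bool, what is visible of it) and "position" ([column, row] in pixels, amid what is visible of it).
The state is a dict: "clock": time; "joints": joint angles; "qd": joint speeds; "effort": joint torques, N m; "eef_pos": TCP position; "eef_rot": TCP orientation; "wrist_force": force on the tool from outside, world axes, zero at the start; "moment": the same for the moment, N m; "finger_gap": finger opening in mm; "finger_force": force on a finger pad.
Only numpy, scipy, OpenCV 4.12 (cv2) and the standard library are available. Lean on these libraries where they do the work, as an engineer would, in place of code of your own. Each camera call takes 0.05 s, during which the arm holds its last target. There are 200 camera calls.

## Working session

There is one attempt and no reset: what is moved stays moved. The work goes in short steps, Python scripts to look and compute and a shell command to move; the robot and the scene stay as the last step left them, time stands still between calls to the robot, and variables do not carry over. Pictures are saved under pics/ and viewed, at most 11 in all, crops included, and the job is handed in when it is done.

```bash
mkdir -p pics
cat > h.py <<'E'
import numpy as np, cv2
from cell import manip
def px2w(name, uv, z, cal=None):
    "pixels (n,2) with depth mm (n) -> world"
    c=cal or manip.calibration(name); K=np.array(c["intrinsics"],float); P=np.array(c["pose"])
    k=np.array([c["k1"],0,0,0.]); n=cv2.undistortPoints(np.float64(uv).reshape(-1,1,2),K,k).reshape(-1,2)
    z=np.asarray(z,float).reshape(-1,1)
    return (np.hstack([n*z*[1,-1],-z]))@P[:3,:3].T+P[:3,3]
def cloud(name,mask,d,cal=None):
    r,c=np.nonzero(mask&(d>0)); return px2w(name,np.c_[c,r],d[r,c],cal)
E
python3 - <<'E'
from h import *
for n in ("top","side"):
    im,d=manip.camera(n); cv2.imwrite(f"pics/{n}0.png",im[:,:,::-1]); 
    np.save(f"/tmp/{n}d.npy",d)
    for q in ("headjoint","rest_head","cradle","keeper","keeper_knob","lip","footjoint","swab_jar","oil_bottle"):
        for o in manip.cut_out(q,n)[:2]:
            p=cloud(n,o["mask"],d)
            if len(p)>5: print(n,q,round(o["score"],2),np.round(o["position"]),np.round(np.median(p,0)),np.round(p.min(0)),np.round(p.max(0)))
print(manip.read_state()["clock"], manip.read_state()["eef_rot"])
E
```

```text
top headjoint 0.81 [254. 218.] [487. 241.  55.] [404. 229.  14.] [602. 258.  66.]
top rest_head 0.71 [259. 210.] [512. 228.  13.] [425. 197.   3.] [594. 286.  52.]
top cradle 0.84 [323. 217.] [497.  11.  70.] [385. -67.   1.] [609.  84. 229.]
top keeper 0.46 [334. 191.] [569.  -2. 178.] [534. -35. 157.] [597.  25. 229.]
top keeper_knob 0.51 [333. 193.] [569.  -2. 178.] [531. -39. 113.] [600.  28. 229.]
top lip 0.76 [257. 220.] [495. 241.  55.] [404. 229.  14.] [602. 260.  66.]
top footjoint 0.52 [405. 220.] [ 483. -251.   55.] [ 421. -268.   40.] [ 552. -234.   64.]
top swab_jar 0.28 [404. 220.] [ 490. -253.   54.] [ 421. -281.    4.] [ 555. -233.   64.]
top oil_bottle 0.57 [202. 182.] [606. 420.  59.] [589. 407.  -6.] [636. 464.  96.]
side headjoint 0.94 [319. 282.] [496. 250.  53.] [405. 204.  -3.] [621. 263.  61.]
side rest_head 0.66 [312. 296.] [513. 267.  12.] [424. 193.  -2.] [594. 294.  50.]
side cradle 0.67 [333. 214.] [516.  22.  80.] [ 396. -180.   -5.] [665.  82. 227.]
side cradle 0.64 [330. 220.] [517.  36.  58.] [ 384. -187.   -5.] [647.  93. 227.]
side keeper 0.57 [312. 181.] [573.  12. 180.] [ 533. -175.   -2.] [662.  32. 227.]
side keeper_knob 0.74 [316. 180.] [571.   9. 178.] [ 531. -173.   -2.] [638.  32. 227.]
side lip 0.86 [320. 281.] [493. 250.  53.] [404. 212.   7.] [604. 263.  61.]
side lip 0.47 [362. 162.] [ 480. -244.   51.] [ 418. -314.   -2.] [ 555. -225.   61.]
side footjoint 0.56 [362. 164.] [ 476. -243.   52.] [ 416. -277.   10.] [ 552. -225.   61.]
side swab_jar 0.59 [247. 222.] [757. 122.  83.] [740.  86.   2.] [784. 133. 124.]
side oil_bottle 0.71 [252. 334.] [602. 441.  59.] [590. 415.   6.] [623. 453.  93.]
1.0 [3.14159015e+00 1.24238875e-07 2.70784407e+00]
```

View pics/top0.png

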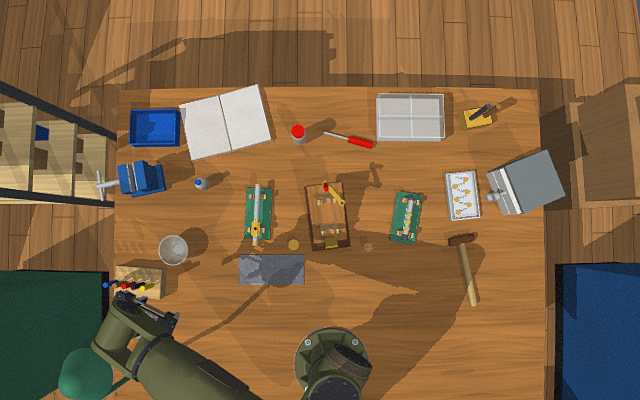

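View pics/side0.png

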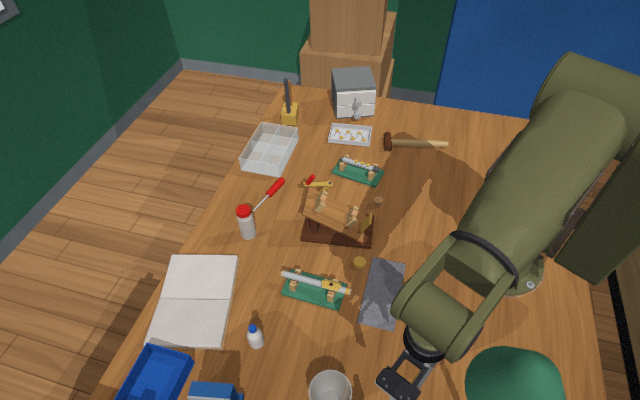

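```bash
cat >> h.py <<'E'
def tube(p,zmin=40):
    "axis fit of a level tube: centre xy by extremes along the axis, yaw"
    q=p[p[:,2]>zmin][:,:2]; vx,vy,x0,y0=cv2.fitLine(np.float32(q),cv2.DIST_HUBER,0,.01,.01).ravel()
    if vx<0: vx,vy=-vx,-vy
    s=(q-[x0,y0])@[vx,vy]; a,b=np.percentile(s,[.5,99.5]); m=(a+b)/2
    return np.array([x0+m*vx,y0+m*vy,np.arctan2(vy,vx),b-a])
E
python3 - <<'E'
from h import *
for n in ("top","side"):
    im,d=manip.camera(n)
    for q in("headjoint","footjoint"):
        o=manip.cut_out(q,n)[0]; print(n,q,tube(cloud(n,o["mask"],d)).round(3))
E
```

```text
top headjoint [ 5.03083e+02  2.40471e+02 -4.70000e-02  1.98541e+02]
top footjoint [ 4.88380e+02 -2.51134e+02 -1.89000e-01  1.35532e+02]
side headjoint [3.97839e+02 4.88965e+02 2.83000e-01 9.74390e+01]
side footjoint [ 4.87112e+02 -2.44135e+02 -1.80000e-01  1.33608e+02]
```

```bash
python3 -m creep '{"slide":[[4.5,-4.5,0],[4.5,-4.3,0],[4.5,-4.3,0],[4,-4.3,0],[4,-4.3,0],[0,0,0]],"turn":[0.09,0.09,0.09,0.09,0.09,0],"claw":[1,1,1,1,1,1]}'
python3 - <<'E'
from h import *
im,d=manip.camera("wrist"); cv2.imwrite("pics/w1.png",im[:,:,::-1]); c=manip.calibration("wrist")
o=manip.cut_out("headjoint","wrist")
for x in o[:2]:
    print(x["score"],x["position"],tube(cloud("wrist",x["mask"],d,c)).round(3))
print(c["pose"].round(2),manip.read_state())
E
```

```text
clock: 2.05
eef_pos: [447.3, 280.3, 404.5]
eef_rot: [-3.141, 0.0, -3.129]
wrist_force: [-0.7, 0.9, -0.3]
finger_gap: 93.5
finger_force: 0.0
0.85 [291.1, 208.5] [ 4.86932e+02  2.47110e+02 -3.70000e-02  1.69533e+02]Traceback (most recent call last):
  File "<stdin>", line 5, in <module>
  File "h.py", line 13, in tube
    q=p[p[:,2]>zmin][:,:2]; vx,vy,x0,y0=cv2.fitLine(np.float32(q),cv2.DIST_HUBER,0,.01,.01).ravel()
                                        ~~~~~~~~~~~^^^^^^^^^^^^^^^^^^^^^^^^^^^^^^^^^^^^^^^^
cv2.error: OpenCV(4.12.0) /io/opencv/modules/imgproc/src/linefit.cpp:50: error: (-215:Assertion failed) count > 0 in function 'fitLine2D_wods'
```

View pics/w1.png

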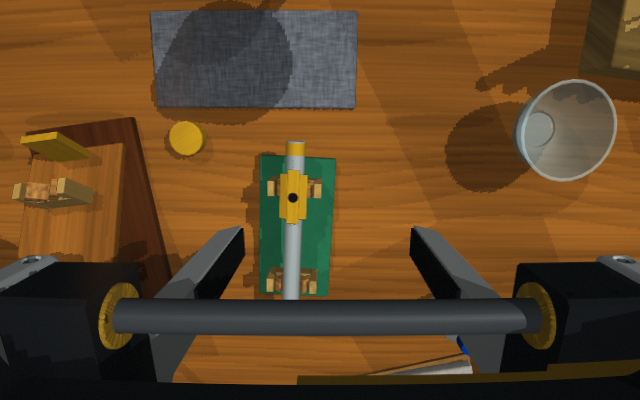

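```bash
python3 -m creep '{"slide":[[3.3,-1.8,-3],[3.3,-1.8,-4],[0,0,-4],[0,0,0]],"turn":[-0.03,-0.024,0,0],"claw":[1,1,1,1]}'
python3 - <<'E'
from h import *
im,d=manip.camera("wrist"); cv2.imwrite("pics/w2.png",im[:,:,::-1]); c=manip.calibration("wrist")
for x in manip.cut_out("headjoint","wrist")[:2]:
    p=cloud("wrist",x["mask"],d,c);print(x["score"],x["position"],np.median(p,0),tube(p).round(3) if (p[:,2]>40).sum()>50 else 0)
E
```

```text
clock: 2.65
eef_pos: [510.4, 247.7, 292.3]
eef_rot: [-3.139, -0.005, 3.105]
wrist_force: [0.4, 0.3, 0.5]
finger_gap: 93.9
finger_force: 0.0
0.63 [322.0, 159.8] [471.64106307 245.71633613  55.59179762] [ 5.03632e+02  2.45079e+02 -4.20000e-02  1.95308e+02]
```

View pics/w2.png

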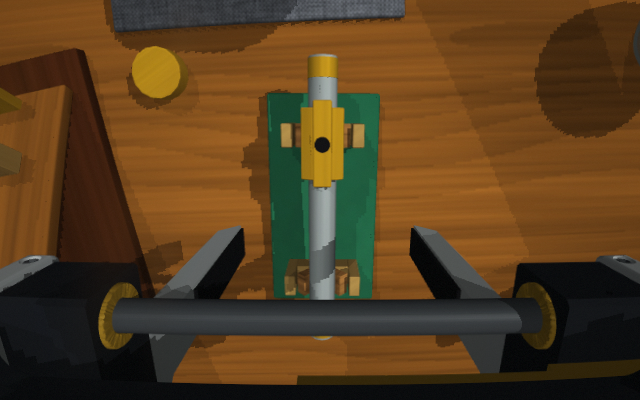

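```bash
python3 -m creep '{"slide":[[0,0,-3.5],[0,0,-2.7],[0,0,-0.5],[0,0,0],[0,0,0],[0,0,0],[0,0,0],[0,0,0]],"turn":[0,0,0,0,0,0,0,0],"claw":[1,1,1,1,0,0,0,0]}' 20;  python3 -m creep '{"slide":[[0,0,0],[0,0,0],[0,0,0]],"turn":[0,0,0],"claw":[0,0,0]}'
python3 - <<'E'
from h import *
for n in ("top","side"):
    im,d=manip.camera(n)
    m={q:manip.cut_out(q,n) for q in("cradle","keeper_knob","keeper")}
    np.savez(f"/tmp/{n}.npz",im=im,d=d,**{q:m[q][0]["mask"] for q in m if m[q]})
    if n=="top":
        cv2.imwrite("pics/t2.png",cv2.resize(im[165:265,290:360,::-1],None,fx=6,fy=6,interpolation=cv2.INTER_CUBIC))
E
```

```text
clock: 3.75
eef_pos: [511.4, 246.8, 227.8]
eef_rot: [3.142, 0.0, 3.104]
wrist_force: [0.1, 0.1, -0.0]
finger_gap: 57.4
finger_force: 0.0
clock: 4.12
eef_pos: [511.4, 246.8, 227.6]
eef_rot: [-3.142, -0.0, 3.104]
wrist_force: [-0.4, 0.8, -1.1]
finger_gap: 27.7
finger_force: 0.0
```

View pics/t2.png

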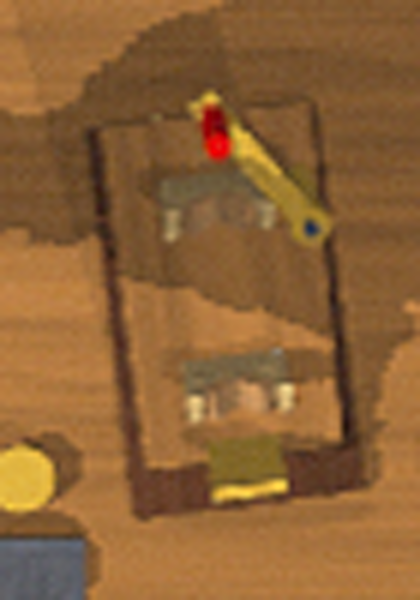

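```bash
python3 -m creep '{"slide":[[0,0,0],[0,0,0],[0,0,6],[0,0,6],[0,-4,4],[0,-5,4],[0,-5,4],[0,-5,0]],"turn":[0,0,0,0,0.02,0.04,0.05,0.04],"claw":[1,1,1,1,1,1,1,1]}'; python3 -m creep '{"slide":[[1,-5,0],[0,0,0],[0,0,0]],"turn":[0,0,0],"claw":[1,1,1]}'
python3 - <<'E'
from h import *
im,d=manip.camera("wrist"); cv2.imwrite("pics/w3.png",im[:,:,::-1]); c=manip.calibration("wrist")
m={q:manip.cut_out(q,"wrist") for q in("cradle","keeper_knob","keeper")}
import pickle; pickle.dump((im,d,c,m),open("/tmp/w3.pkl","wb"))
for q in m:
    for o in m[q][:2]: print(q,o["score"],o["position"],np.median(cloud("wrist",o["mask"],d,c),0).round(1))
E
```

```text
clock: 5.52
eef_pos: [511.0, 58.0, 468.9]
eef_rot: [-3.141, 0.006, -3.027]
wrist_force: [0.4, 0.3, -0.8]
finger_gap: 93.0
finger_force: 0.0
clock: 5.9
eef_pos: [521.3, 9.7, 465.7]
eef_rot: [3.141, -0.0, -3.029]
wrist_force: [-0.8, -0.2, 0.8]
finger_gap: 94.2
finger_force: 0.0
cradle 0.81 [331.1, 167.1] [505.9  12.3  76.2]
cradle 0.34 [302.6, 242.7] [564.6  -3.1 171.9]
keeper_knob 0.96 [302.3, 243.2] [563.8  -3.  172.7]
keeper 0.98 [306.0, 243.8] [564.6  -3.7 171.8]
```

View pics/w3.png

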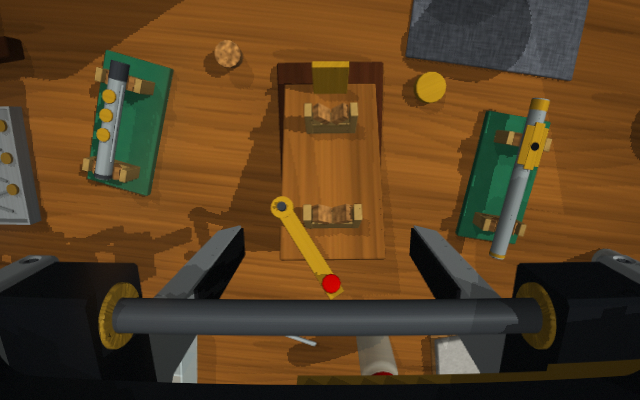

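```bash
cat >> h.py <<'E'
from scipy.spatial.transform import Rotation as Ro
def Rr(yaw): return Ro.from_euler("ZY",[yaw,-np.pi/6]).as_matrix()
E
cat > fit.py <<'E'
from h import *; import pickle
im,d,c,m=pickle.load(open("/tmp/w3.pkl","rb"))
mk=m["cradle"][0]["mask"]; mk=cv2.dilate(mk.astype(np.uint8),np.ones((5,5)))>0
p=cloud("wrist",mk,d,c)
# board-plane normal check
w=p[(p[:,2]>15)]; rng=np.random.default_rng(0); best=0
for _ in range(400):
    t=w[rng.choice(len(w),3,False)]; n=np.cross(t[1]-t[0],t[2]-t[0]); n/=np.linalg.norm(n)+1e-9
    k=abs((w-t[0])@n)<1.5
    if k.sum()>best: best=k.sum(); K=k
b=w[K]; ct=b.mean(0); n=np.linalg.svd(b-ct)[2][2]; n*=np.sign(n[2]); print("normal",n.round(4),"tilt",np.degrees(np.arccos(n[2])),"yaw",np.arctan2(-n[1],-n[0]))
(_,_),(s1,s2),ang=cv2.minAreaRect(np.float32(b@Rr(0.11)[:,:2])); print("board",s1,s2,ang)
yaw=0.11
for it in range(3):
    R=Rr(yaw); q=p@R; zb=np.median(b@R,0)[2]; z0=zb+40
    h=q[:,2]-z0
    S=q[(h>-5)&(h<4)]; B=b@R
    # y by saddle tops, near top faces
    xs=S[:,0]; km=cv2.kmeans(np.float32(xs).reshape(-1,1),3,None,(3,50,.1),5,cv2.KMEANS_PP_CENTERS)
    out=[]
    for i in np.argsort(km[2].ravel()):
        g=S[km[1].ravel()==i]; a=np.percentile(g,[3,97],0); out.append((len(g),*a[0].round(1),*a[1].round(1)))
    # board edges by x slices
    e=[]
    for x in np.arange(B[:,0].min()+15,B[:,0].max()-15,8):
        g=B[abs(B[:,0]-x)<4][:,1]; 
        if len(g)>20: e.append((x,g.min(),g.max()))
    e=np.array(e); k=(e[:,2]-e[:,1]>106); 
    pl=np.polyfit(e[k,0],(e[k,1]+e[k,2])/2,1); yaw+=pl[0]*np.cos(np.pi/6)
    print("yaw",yaw,"z0",z0,"ymid",np.median((e[k,1]+e[k,2])/2),"w",np.median(e[k,2]-e[k,1]),k.sum(),"Bx",B[:,0].min(),B[:,0].max()); [print(o) for o in out]
E
python3 fit.py
```

```text
normal [-0.4961 -0.062   0.866 ] tilt 29.99927829249574 yaw 0.12433468675906717
board 211.2461700439453 109.92261505126953 0.4620956480503082
yaw 0.1152774920515113 z0 -149.52495472951762 ymid -42.612514250715044 w 108.64020237091337 21 Bx 365.20853599460867 576.1978636517293
(194, np.float64(380.1), np.float64(-62.0), np.float64(-154.2), np.float64(381.7), np.float64(-25.0), np.float64(-146.0))
(474, np.float64(419.4), np.float64(-70.3), np.float64(-154.3), np.float64(434.1), np.float64(-16.5), np.float64(-148.5))
(614, np.float64(528.6), np.float64(-68.5), np.float64(-154.3), np.float64(543.9), np.float64(-15.3), np.float64(-148.4))
yaw 0.1163804175712902 z0 -149.41941909944816 ymid -45.065921765534796 w 108.64573889241024 21 Bx 364.83507771627893 575.9126667540988
(195, np.float64(380.0), np.float64(-64.1), np.float64(-154.1), np.float64(381.5), np.float64(-27.1), np.float64(-145.8))
(475, np.float64(419.2), np.float64(-72.7), np.float64(-154.2), np.float64(433.8), np.float64(-18.8), np.float64(-148.4))
(614, np.float64(528.4), np.float64(-71.3), np.float64(-154.2), np.float64(543.7), np.float64(-18.1), np.float64(-148.2))
yaw 0.11665036544105158 z0 -149.39645300195292 ymid -45.620205071569785 w 108.64736005707752 21 Bx 364.7557753974648 575.8796890495825
(195, np.float64(379.9), np.float64(-64.6), np.float64(-154.1), np.float64(381.5), np.float64(-27.6), np.float64(-145.8))
(476, np.float64(419.2), np.float64(-73.2), np.float64(-154.2), np.float64(433.8), np.float64(-19.3), np.float64(-148.4))
(614, np.float64(528.4), np.float64(-71.9), np.float64(-154.1), np.float64(543.7), np.float64(-18.7), np.float64(-148.2))
```

```bash
python3 -m creep '{"slide":[[-1,5,0],[0,5,0],[0,5,-4],[0,4.7,-4],[0,4,-4],[0,0,-5.5],[0,0,-5],[0,0,-1.5]],"turn":[0,-0.04,-0.05,-0.04,-0.02,0,0,0],"claw":[1,1,1,1,1,1,1,1]}'; python3 -m creep '{"slide":[[0,0,0],[0,0,0],[0,0,0],[0,0,0],[0,0,0],[0,0,0],[0,0,0],[0,0,0]],"turn":[0,0,0,0,0,0,0,0],"claw":[0,0,0,0,0,0,0,0]}' 20; python3 -m creep '{"slide":[[0,0,0],[0,0,0],[0,0,0],[0,0,2],[0,0,3],[0,0,5],[0,0,5],[0,0,0]],"turn":[0,0,0,0,0,0,0,0],"claw":[0,0,0,0,0,0,0,0]}'
```

```text
clock: 7.1
eef_pos: [510.6, 245.5, 224.2]
eef_rot: [-3.14, -0.004, 3.105]
wrist_force: [-0.2, 0.2, -0.3]
finger_gap: 93.7
finger_force: 0.0
clock: 8.1
eef_pos: [511.4, 244.4, 226.7]
eef_rot: [-3.139, -0.001, 3.104]
wrist_force: [-0.9, -8.2, 6.0]
finger_gap: 18.4
finger_force: 20.0
clock: 9.1
eef_pos: [511.5, 245.1, 380.4]
eef_rot: [3.139, 0.006, 3.104]
wrist_force: [-0.6, 0.6, -2.0]
finger_gap: 18.0
finger_force: 20.0
```

Run:
```python
from h import *
R=Rr(.117); O=np.array([381.3,-45.7,-149.2])
for x in (0,100,108,111): print(x,(R@(O+[x,0,0])).round(1))
print("knob a=1.0..",[(a,(R@(O+[155+80*np.sin(a),-45+80*np.cos(a),43])).round(1)) for a in (1.0,1.1,.5,0)])
s=manip.read_state(); print(s["eef_pos"],s["eef_rot"])
im,d=manip.camera("side")
cv2.imwrite("pics/s4.png",cv2.resize(im[120:320,240:440,::-1],None,fx=3,fy=3,interpolation=cv2.INTER_CUBIC))
```

```text
0 [407.4   1.9  61.4]
100 [493.4  12.  111.4]
108 [500.3  12.8 115.4]
111 [502.9  13.1 116.9]
knob a=1.0.. [(1.0, array([577.5,  20.1, 209.8])), (1.1, array([581.7,  13.6, 211.8])), (0.5, array([549.4,  43.9, 195.4])), (0, array([515.3,  49.8, 176.2]))]
[511.47531588 245.12036331 380.3978887 ] [3.1389703  0.00588818 3.10382542]
```

```bash
python3 -m creep '{"slide":[[-1.5,-3,0],[-1.5,-4,0],[-1.5,-4,0],[-1.5,-4,0],[-0.95,-4,0],[0,-3,0],[0,-1.9,0],[0,0,0]],"turn":[0.02,0.03,0.03,0.03,0.03,0.015,0,0],"claw":[0,0,0,0,0,0,0,0]}'; python3 -m creep '{"slide":[[0,0,-1.5],[0,0,-2],[0,0,-0.8],[0,0,0]],"turn":[0,0,0,0],"claw":[0,0,0,0]}'
python3 - <<'E'
from h import *
im,d=manip.camera("side")
cv2.imwrite("pics/s5.png",cv2.resize(im[120:280,240:440,::-1],None,fx=3,fy=3,interpolation=cv2.INTER_CUBIC))
E
```

```text
clock: 10.15
eef_pos: [441.7, 5.3, 375.4]
eef_rot: [3.141, -0.002, -3.026]
wrist_force: [0.7, -0.1, -1.8]
finger_gap: 18.4
finger_force: 20.0
clock: 10.65
eef_pos: [441.8, 6.5, 333.0]
eef_rot: [3.141, -0.001, -3.024]
wrist_force: [0.7, -0.2, -0.8]
finger_gap: 18.4
finger_force: 20.0
```

View pics/s5.png

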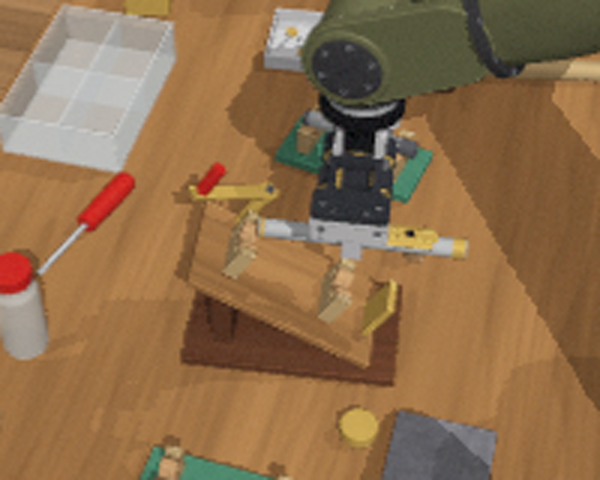

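```bash
python3 -m creep '{"slide":[[0,0,0.5],[1.5,0.15,0],[2,0.2,0],[1.5,0.2,0],[1,0.1,0],[0,0,0],[0,0,0]],"turn":[0,0,0,0,0,0,0],"claw":[0,0,0,0,0,0,0]}'; python3 -m creep '{"slide":[[0,0,0],[0,0,-0.5],[0,0,-0.5],[0,0,-0.3],[0,0,0]],"turn":[0,0,0,0,0],"claw":[0,0,0,0,0]}' 4
```

```text
clock: 11.58
eef_pos: [501.5, 12.5, 338.8]
eef_rot: [3.142, -0.0, -3.024]
wrist_force: [-0.2, -0.5, -0.1]
finger_gap: 18.3
finger_force: 20.0
clock: 12.2
eef_pos: [501.8, 12.5, 325.4]
eef_rot: [3.142, -0.001, -3.024]
wrist_force: [0.0, -0.5, -1.5]
finger_gap: 18.8
finger_force: 4.0
```

Now the slow descent, letting the upper saddle pivot the tube.

```bash
python3 -m creep '{"slide":[[0,0,-0.3],[0,0,-0.3],[0,0,-0.3],[0,0,-0.3],[0,0,0]],"turn":[0,0,0,0,0],"claw":[0,0,0,0,0]}' 4
python3 - <<'E'
from h import *
im,d=manip.camera("side")
cv2.imwrite("pics/s6.png",cv2.resize(im[160:260,280:420,::-1],None,fx=4,fy=4,interpolation=cv2.INTER_CUBIC))
E
```

```text
clock: 12.82
eef_pos: [501.8, 12.6, 313.4]
eef_rot: [3.142, -0.0, -3.024]
wrist_force: [-0.3, -0.2, -1.7]
finger_gap: 18.7
finger_force: 4.0
```

View pics/s6.png

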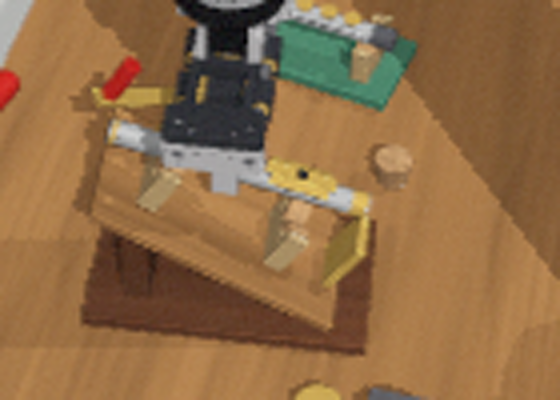

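```bash
python3 -m creep '{"slide":[[0,0,-0.3],[0,0,-0.3],[0,0,-0.3],[0,0,0]],"turn":[0,0,0,0],"claw":[0,0,0,0]}' 4; python3 -m creep '{"slide":[[0,0,-0.3],[0,0,-0.2],[0,0,0]],"turn":[0,0,0],"claw":[0,0,0]}' 4
python3 - <<'E'
from h import *
c=manip.calibration("wrist");im,d=manip.camera("wrist")
cv2.imwrite("pics/w7.png",im[:,:,::-1])
R=Rr(.117); O=np.array([381.3,-45.7,-149.2])
for o in manip.cut_out("headjoint","wrist")[:2]:
    q=cloud("wrist",o["mask"],d,c)@R-O; q=q[(q[:,2]>0)]
    for a in range(-10,110,10):
        g=q[abs(q[:,0]-a)<5]
        if len(g)>5: print(a,len(g),np.percentile(g,[2,50,98],0)[:,1:].round(1).tolist())
E
```

```text
clock: 13.38
eef_pos: [501.8, 12.5, 304.4]
eef_rot: [3.142, -0.001, -3.024]
wrist_force: [-0.2, 0.1, -0.8]
finger_gap: 18.6
finger_force: 4.0
clock: 13.75
eef_pos: [502.0, 12.4, 299.8]
eef_rot: [-3.141, 0.0, -3.024]
wrist_force: [0.7, -2.0, 1.4]
finger_gap: 19.2
finger_force: 4.0
0 76 [[-9.3, 3.0], [-0.1, 8.5], [8.3, 10.5]]
10 481 [[-10.5, 2.4], [-1.0, 8.6], [8.5, 10.6]]
20 508 [[-9.8, 1.6], [-1.0, 8.1], [8.4, 10.3]]
30 335 [[-9.7, 2.3], [-1.0, 10.0], [8.3, 14.1]]
40 818 [[-14.3, 9.1], [-1.0, 12.6], [11.6, 14.5]]
50 862 [[-14.5, 9.0], [-1.2, 12.5], [11.9, 14.3]]
60 915 [[-14.4, 9.0], [-1.5, 12.6], [11.7, 14.5]]
70 942 [[-14.1, 9.2], [-1.0, 12.5], [11.9, 14.3]]
80 960 [[-13.9, 2.0], [-1.0, 12.4], [11.4, 14.3]]
90 683 [[-10.0, 0.9], [-1.0, 8.0], [8.4, 10.1]]
100 703 [[-9.8, 1.4], [-0.5, 7.8], [8.3, 10.1]]
```

View pics/w7.png

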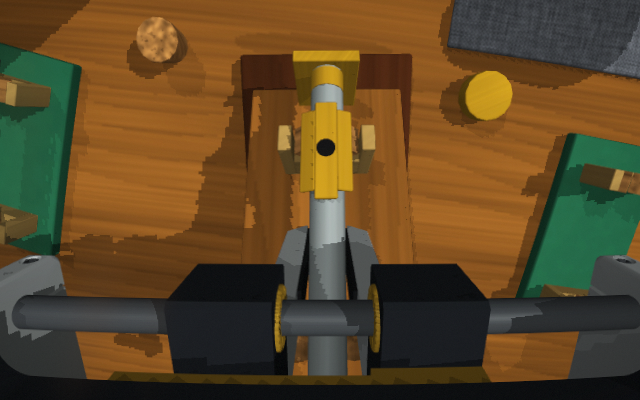

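```bash
python3 -m creep '{"slide":[[-0.2,0,-0.1],[-0.2,0,-0.1],[0,0,0]],"turn":[0,0,0],"claw":[0,0,0]}' 5; python3 -m creep '{"slide":[[-0.2,0,-0.1],[-0.1,0,-0.05],[0,0,0]],"turn":[0,0,0],"claw":[0,0,0]}' 5
python3 - <<'E'
from h import *
c=manip.calibration("wrist");im,d=manip.camera("wrist")
R=Rr(.117); O=np.array([381.3,-45.7,-149.2])
o=manip.cut_out("headjoint","wrist")[0]
q=cloud("wrist",o["mask"],d,c)@R-O; g=q[q[:,2]>11.5]; print("lip x",np.percentile(g[:,0],[1,50,99]),"z",np.percentile(g[:,2],[50,99]))
g=q[(q[:,2]>6)&(abs(q[:,1]+1)<4)]; print("crown",np.percentile(g[:,0],[.2,.5,1]))
o=manip.cut_out("lip","wrist")[0]["position"]; print(o)
E
```

```text
clock: 14.22
eef_pos: [498.0, 12.4, 298.2]
eef_rot: [-3.141, 0.002, -3.024]
wrist_force: [4.3, -5.1, 4.4]
finger_gap: 18.8
finger_force: 5.0
clock: 14.6
eef_pos: [495.2, 12.2, 297.0]
eef_rot: [-3.14, 0.003, -3.024]
wrist_force: [5.0, -7.3, 5.5]
finger_gap: 18.8
finger_force: 5.0
lip x [28.25490938 56.41420957 81.9345794 ] z [13.33063208 15.30529125]
crown [-1.14497607  0.44661488  1.67171758]Traceback (most recent call last):
  File "<stdin>", line 7, in <module>
IndexError: list index out of range
```

```bash
python3 -m creep '{"slide":[[0.2,-0.1,0.1],[0,0,0],[0,0,0],[0,0,0],[0,0,0],[0,0,0]],"turn":[0,0,0,0,0,0],"claw":[0,0,0.6,0.6,0.6,0.6]}' 4; python3 -m creep '{"slide":[[0,0,1],[0,0,4],[0,0,6],[0,0,4],[0,0,0]],"turn":[0,0,0,0,0],"claw":[0.6,0.6,0.6,0.6,0.6]}'
python3 - <<'E'
from h import *
c=manip.calibration("wrist");im,d=manip.camera("wrist")
cv2.imwrite("pics/w8.png",im[:,:,::-1])
R=Rr(.117); O=np.array([381.3,-45.7,-149.2])
o=manip.cut_out("headjoint","wrist")[0]
q=cloud("wrist",o["mask"],d,c)@R-O; q=q[q[:,2]>0]; g=q[q[:,2]>11.5]; print("lip x",np.percentile(g[:,0],[1,50,99]))
for a in (15,95,125,175,192):
    g=q[abs(q[:,0]-a)<6]; print(a,len(g), np.percentile(g,[2,50,98],0)[:,1:].round(1).tolist() if len(g)>5 else 0)
for o in manip.cut_out("keeper_knob","wrist")[:2]:
    q=cloud("wrist",o["mask"],d,c)@R-O; k=q[q[:,2]>40]; print(o["score"],np.median(k,0),np.percentile(k,[2,98],0))
print(manip.read_state()["eef_pos"])
E
```

```text
clock: 15.5
eef_pos: [496.8, 11.6, 297.1]
eef_rot: [3.142, -0.0, -3.024]
wrist_force: [0.2, -0.6, -0.4]
finger_gap: 54.8
finger_force: 0.0
clock: 16.12
eef_pos: [496.6, 11.6, 450.7]
eef_rot: [-3.141, 0.006, -3.024]
wrist_force: [-0.8, 0.2, 0.2]
finger_gap: 56.3
finger_force: 0.0
lip x [146.28518807 180.78253196 206.77625931]
15 0 0
95 0 0
125 0 0
175 288 [[-41.6, 17.4], [-31.4, 19.2], [-22.8, 120.7]]
192 283 [[-31.0, 17.3], [-21.6, 19.1], [-12.1, 20.5]]
0.57 [167.2835457  -29.25116518 122.35199777] [[167.2835457  -29.25116518 122.35199777]
 [167.2835457  -29.25116518 122.35199777]]
[496.72059122  11.56544312 446.37145336]
```

View pics/w8.png

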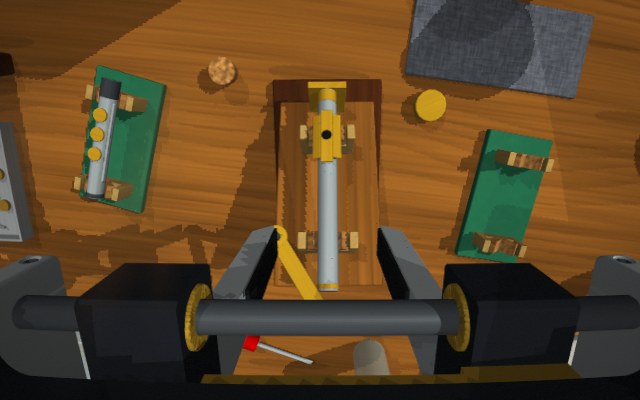

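Run:
```python
from h import *; import pickle
im,d,c,m=pickle.load(open("/tmp/w3.pkl","rb"))
R=Rr(.117); O=np.array([381.3,-45.7,-149.2])
q=cloud("wrist",m["keeper"][0]["mask"],d,c)@R-O
k=q[(q[:,2]>50)&(q[:,2]<62)]; print("knob top",np.median(k,0),np.percentile(k,[2,98],0))
a=q[(q[:,2]>15)&(q[:,2]<23)]; v=cv2.fitLine(np.float32(a[:,:2]),2,0,.01,.01).ravel(); print("arm",v,"angle",np.arctan2(v[0],v[1]),np.percentile(a,[1,99],0))
for an in (1.0,1.05,1.1,.9,.75,.6,.45,.3,.15,0,-.06):
    print(an,(R@(O+[155+80*np.sin(an),-45+80*np.cos(an),43])).round(1))
```

```text
knob top [222.28416124  -2.79694403  56.93159342] [[216.29227585  -8.65667868  55.21488254]
 [228.61709979   3.69433118  58.60330468]]
arm [  0.84548897   0.5339929  184.46675    -26.491074  ] angle 1.0074801 [[146.473269   -53.51435928  17.40347812]
 [230.59709127   5.74686806  22.07457851]]
1.0 [577.5  20.1 209.8]
1.05 [579.6  16.9 210.9]
1.1 [581.7  13.6 211.8]
0.9 [572.7  26.1 207.5]
0.75 [564.7  34.  203.4]
0.6 [555.7  40.5 198.8]
0.45 [546.1  45.4 193.6]
0.3 [536.   48.6 188. ]
0.15 [525.6  50.1 182.2]
0 [515.3  49.8 176.2]
-0.06 [511.2  49.2 173.8]
```

```bash
python3 -m creep '{"slide":[[4,0.4,1],[4,0.4,0],[0.1,0,0],[0,0,-2],[0,0,-4],[0,0,-0.4],[0,0,0]],"turn":[0,0,0,0,0,0,0],"claw":[0.6,0.6,0.6,0.6,0.6,0.6,0.6]}'; python3 -m creep '{"slide":[[0,0,0],[0,0,0],[0,0,0],[0,0,0],[0,0,0],[0,0,0]],"turn":[0,0,0,0,0,0],"claw":[0,0,0,0,0,0]}' 12
```

```text
clock: 17.15
eef_pos: [577.7, 19.5, 394.1]
eef_rot: [-3.142, 0.0, -3.024]
wrist_force: [0.5, -0.4, 1.1]
finger_gap: 56.2
finger_force: 0.0
clock: 17.9
eef_pos: [577.9, 19.5, 393.2]
eef_rot: [3.142, 0.0, -3.024]
wrist_force: [0.1, -0.1, 1.3]
finger_gap: 13.9
finger_force: 12.0
```

Knob gripped (13.9 mm). Swing along the arc.

```bash
python3 -m creep '{"slide":[[-0.5,0.6,-0.25],[-0.8,0.8,-0.4],[-0.9,0.65,-0.45],[-0.95,0.5,-0.5],[0,0,0]],"turn":[0,0,0,0,0],"claw":[0,0,0,0,0]}'; python3 -m creep '{"slide":[[-1,0.3,-0.55],[-1.05,0.15,-0.6],[-1,0,-0.6],[0,0,0],[-0.4,0,-0.2],[0,0,0]],"turn":[0,0,0,0,0,0],"claw":[0,0,0,0,0,0]}'
```

```text
clock: 18.52
eef_pos: [545.7, 45.5, 376.7]
eef_rot: [3.141, -0.001, -3.024]
wrist_force: [-0.9, -1.5, -1.9]
finger_gap: 13.8
finger_force: 12.0
clock: 19.27
eef_pos: [512.1, 49.1, 358.8]
eef_rot: [-3.14, 0.005, -3.025]
wrist_force: [9.4, -5.9, 6.0]
finger_gap: 13.3
finger_force: 12.0
```

```bash
python3 -m creep '{"slide":[[0.1,0.05,0.1],[0,0,0],[0,0,0],[0,0,0],[0,0,0]],"turn":[0,0,0,0,0],"claw":[0.5,0.5,0.5,0.5,0.5]}'; python3 -m creep '{"slide":[[0,0,2],[0,0,5],[0,0,5],[3,0,3],[4,0,0],[0,0,0]],"turn":[0,0,0,0,0,0],"claw":[0.5,0.5,0.5,0.5,0.5,0.5]}'
python3 - <<'E'
from h import *
c=manip.calibration("wrist");im,d=manip.camera("wrist")
cv2.imwrite("pics/w9.png",im[:,:,::-1])
R=Rr(.117); O=np.array([381.3,-45.7,-149.2])
for o in manip.cut_out("headjoint","wrist")[:1]:
    q=cloud("wrist",o["mask"],d,c)@R-O; g=q[(q[:,2]>11.5)&(q[:,0]<110)]; print(o["score"],"lip x",np.percentile(g[:,0],[1,50,99]) if len(g) else 0)
for o in manip.cut_out("keeper","wrist")[:1]:
    q=cloud("wrist",o["mask"],d,c)@R-O; k=q[(q[:,2]>50)&(q[:,2]<62)]; print(o["score"],"knob",np.median(k,0))
    a=q[(q[:,2]>15)&(q[:,2]<23)]; v=cv2.fitLine(np.float32(a[:,:2]),2,0,.01,.01).ravel(); print(np.arctan(v[0]/v[1]))
E
```

```text
clock: 19.9
eef_pos: [512.8, 50.1, 358.6]
eef_rot: [3.142, -0.0, -3.024]
wrist_force: [-0.2, 0.7, 0.4]
finger_gap: 46.8
finger_force: 0.0
clock: 20.65
eef_pos: [584.4, 50.0, 507.2]
eef_rot: [3.141, -0.002, -3.025]
wrist_force: [-0.2, -0.1, -0.4]
finger_gap: 46.7
finger_force: 0.0
0.72 lip x [29.05264642 56.26358958 82.2755342 ]
0.78 knob [156.58762975  34.38904312  56.85589892]
0.012276844
```

View pics/w9.png

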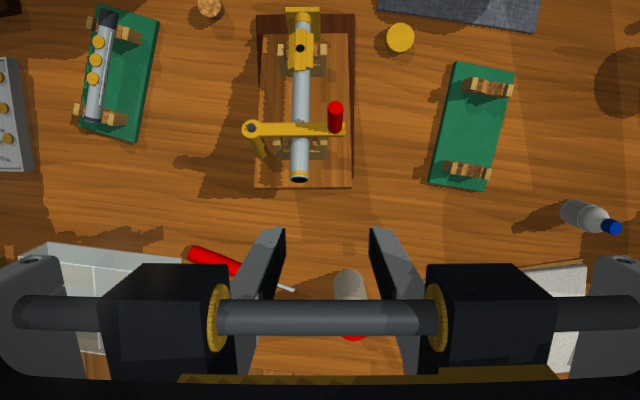

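The picture shows the tube seated against the stop at (300,15), with the lip plate up. The keeper lies across it from (251,129) to (335,130) at about 0.01 rad, so it is closed.

```bash
python3 -c "
from cell import manip
print(manip.sign_off())"
```

```text
the job is handed in; nothing more can be done
None
```

The head joint lies seated in the cradle, crown against the stop and lip plate up. The keeper measured about 0.01 rad from fully closed, and the job was handed in shortly after 20.7 s; sign-off returned no verdict.

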